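Lock the folded grill basket with its keeper plate

ROBOT

A 7-joint arm with a two-finger parallel gripper is mounted at the origin on the work surface. World frame = base frame: x ahead of the robot, y to its left, z up, the work surface at z = 0. Lengths are in m, angles in rad, forces in N, time in s.
With the tool pointing down it reaches from about 0.4 to 0.85 m from the base axis. Payload 6.9 kg.
Tool frame: the origin (TCP) lies midway between the tips of the shut fingers; the grasp point (between the pads) lies behind it (ctrl.pinch_z is the z of the grasp point in the tool frame, in m); z points along the fingers, y is the line along which they close (so a half turn about z gives the same grasp; the last joint's range is limited). The gripper opens to 85 mm and grips with 20 to 120 N. Pads are 22 mm wide; open, the fingers measure 114 mm over their backs; the gripper's body (76 mm by 85 mm) begins 54 mm behind the grasp point. The pads swing forward as they close: fully open they stand 13 mm farther back than shut.
Start: joints at [1.377, 0.507, -0.238, 1.5, 0.126, 1.149, -0.155], TCP at [0.185, -0.597, 0.231] pointing down, gripper open.
Joint ranges: [-3.08, 3.08], [-0.24, 2.05], [-1.43, 1.35], [0, 2.5], [-1.52, 4.66], [0.17, 1.96], [-2.89, 2.89]. Speed limits (rad/s): [2.39, 2.39, 3.14, 3.14, 3.14, 3.14, 3.14].

INTERFACE

Orientations are given as a unit quaternion [w, x, y, z].
In Python, from station import ctrl, get_state, vision, ticket, models gives the robot as it stands. Calls block until the motion is done:
- ctrl.movep(position, orientation): joint-space move of the TCP to a pose.
- ctrl.movel(position, frame=None, max_speed=0.15): straight line of the TCP; frame=None keeps the orientation; max_speed is the mean speed in m/s.
- ctrl.set_joints(angles): joint-space move.
- ctrl.ungrasp() and ctrl.close_gripper(force=None): open the fingers fully, or close them until they stop; force is the grip in N (None keeps the last).
- ctrl.pause(seconds).
- ctrl.ik(position, orientation): joint angles nearest the present ones, or None.
- get_state(): the state.
- vision.grab_frame(name): name is "side" or "top"; returns (picture, depth): 480x640x3 uint8, blue, green, red; 480x640 float32, m along the optical axis (not along the pixel's ray), 0 where there is no reading.
- vision.camera_info(name): a dict with "mtx" (3x3 intrinsics, pixels), "R" (3x3) and "t" (3): a world point X has camera coordinates R X + t. Camera axes: x right, y down, z forward; pixel columns grow to the right and rows downward; lengths in m; the calibration is good to about 2 mm. A picture is of the moment at which its call begins. camera_info takes no time and is no camera call.
A pose or a line that the arm cannot do raises ctrl.Unreachable and nothing moves.
- ticket.close_job(): hands the job in; it is judged then, once.
Trained networks look in the newest picture that a camera, given by its name, has taken for a name from the list of things; names that differ only in an ending like _2 or _b are one class to them, and where a whole thing is asked for, a point or a joint stands for the part that bears it (a point fixed in the world has none). Each returns a list of dicts, best first, with "p" (0 to 1); they miss things now and then, are a little off and sometimes report something else, mostly with a low value. They report only what shows in the picture. A call takes as long as a camera call. They do not tell look-alikes from the thing itself.
- models.recognise(camera, target): "point" ([column, row] in pixels, amid what is visible of it).
- models.masks_of(camera, target): "mask" (480x640 bool, what is visible of it) and "point" ([column, row] in pixels, amid what is visible of it).
The state is a dict: "time": time; "qpos": joint angles; "qd": joint speeds; "tau": joint torques, N m; "tcp_pos": TCP position; "eef_rot": TCP orientation; "contact_force": force on the tool from outside, world axes, zero at the start; "wrist_torque": the same for the moment, N m; "width": finger opening in m; "gripper_force": force on a finger pad.
Only numpy, scipy, OpenCV 4.12 (cv2) and the standard library are available. Lean on these libraries where they do the work, as an engineer would, in place of code of your own. Each camera call takes 0.05 s, during which the arm holds its last target. There are 200 camera calls.

TASK

Lock the folded grill basket with its loose dark-steel keeper plate: pick the plate up by its upright tab, tilt it to get its oblong eye past the stud's wide head, and level it so that it lies flat on the latch plate under the head, its tab on the far side of the stud, over the basket. Then push it flat towards its nose, to the near side, until the tab-side end of the eye is felt to stop firmly against the stud's neck, and let go. Feel your way gently, never forcing the plate hard against the stud or basket, and leave the bowls, thermometer case and shaker where they are.

Things in the scene. Friction and masses are not known exactly. Their poses are not given: they have to be found in the camera images.
- stud_slot: adjusting slot, 34 x 8.5 mm, in the basket's flat latch plate (90 x 70 mm, steel). Origin: slot centre on the plate's top, x along the slot (away from the robot at yaw 0), z up. A rigid dark-steel stud is clamped in it anywhere up to 9 mm either way along x; WHERE IS NOT REPORTED, feel for it. Neck 8 mm round, 12 mm clear; head on top 40 (x) x 12 x 5 mm, ends round, neck under its middle
- basket: fixed, rigid folded wire grill basket, 230 x 170 mm, top wires 31.5 mm above the shelf; latch plate at its robot-side end, top 36 mm above the shelf, reaching 40 mm to the robot side and 50 mm to the far side of the slot's centre. Origin: on the shelf under the slot's centre; x runs from the plate along the basket, away from the robot
- keeper_tab (a point): centre of the upright grip tab of the loose dark-steel keeper plate (about 0.16 kg). Tab 28 long (x) x 10 thick (y) x 38 mm tall, from the plate's top (4 mm above its underside) to 42 mm above its underside; this point is 23 mm above the underside and 52 mm from the eye's centre along +x. Axes as keeper_eye
- keeper_eye (a point): centre of the keeper plate's oblong eye, at its underside (on the shelf at the start). Plate 97 x 40 x 4 mm, flat below; eye 31 (x) x 20 mm (y): too short for the stud's head when level, so one end must go under the head first, tilted about 30 degrees. x runs from the nose (bar 9 mm wide, end of plate 24.5 mm at -x) to the tail (end 73.5 mm at +x) with the tab; z up
- bowl_a: small glass pinch bowl, 72 mm wide, 30 mm high, near the robot; origin under its centre; a bystander to leave alone
- bowl_b: the other, equal glass pinch bowl, farther away on the right; origin under its centre; a bystander to leave alone
- case: orange plastic thermometer case, 150 x 30 x 20 mm, lying flat, long side along its x; origin under its centre; a bystander to leave alone. It and the keeper plate lie on opposite sides of the basket, either way round
- shaker: glass shaker with steel cap, 48 mm wide, 85 mm high; origin under its centre; a bystander to leave alone
There are look-alikes about, which are no part of the job. What is shaped like the part that bears keeper_tab but green or yellow is not meant.

How it is judged:
By the outcome, as a careful person would: the job done as asked, in the order asked, and still so for the second after the job is handed in, with the robot touching nothing.
It also fails if it takes over 58 s, if anything falls off the work surface, if the arm or the gripper's body presses on something with over 40 N, if the wrist force passes 120 N, or if a joint passes its speed limit or range.

## Working session

There is one attempt and no reset: what is moved stays moved. The work goes in short steps, each a Python script; the robot and the scene stay as the last script left them, time stands still between calls to the robot, and variables do not carry over. Pictures are saved under pics/ and viewed, at most 10 in all, crops included, and the job is handed in when it is done.

```bash
ls; mkdir -p pics; cat > h.py <<'E'
import numpy as np, cv2
from station import ctrl, get_state, vision, ticket, models
def deproj(cam,uv,d):
    c=vision.camera_info(cam); K=np.array(c["mtx"]);R=np.array(c["R"]);t=np.array(c["t"])
    uv=np.atleast_2d(uv).astype(float); d=np.atleast_1d(d)
    r=np.c_[uv,np.ones(len(uv))]@np.linalg.inv(K).T*d[:,None]
    return (r-t)@R
def proj(cam,X):
    c=vision.camera_info(cam); K=np.array(c["mtx"]);R=np.array(c["R"]);t=np.array(c["t"])
    p=(np.atleast_2d(X)@R.T+t)@K.T
    return p[:,:2]/p[:,2:]
def maskpts(cam,m,depth):
    v,u=np.nonzero(m&(depth>0)); return deproj(cam,np.c_[u,v],depth[v,u])
E
python3 - <<'E'
from h import *
for c in("top","side"):
    im,d=vision.grab_frame(c); cv2.imwrite(f"pics/{c}0.png",im); np.save(f"pics/{c}0.npy",d)
    i=vision.camera_info(c); print(c,np.round(np.array(i["mtx"]),1).tolist(),"campos",np.round(-np.array(i["R"]).T@np.array(i["t"]),3))
    for n in("stud_slot","basket","keeper_tab","keeper_eye","bowl_a","case","shaker"):
        for r in models.masks_of(c,n)[:3]:
            P=maskpts(c,r["mask"],d)
            print(n,round(r["p"],2),np.round(r["point"]),r["mask"].sum(),np.round(np.median(P,0),3) if len(P) else None, np.round(np.percentile(P,98,axis=0),3) if len(P) else None)
s=get_state();print(s["time"],s["tcp_pos"],s["eef_rot"],s["width"],ctrl.pinch_z,s["contact_force"])
E
```

```text
pics
top [[439.7, 0.0, 330.5], [0.0, 439.7, 232.0], [0.0, 0.0, 1.0]] campos [0.476 0.039 0.866]
stud_slot 0.59 [357. 212.] 7302 [ 0.597 -0.001  0.031] [0.738 0.086 0.04 ]
basket 0.75 [355. 212.] 7253 [ 0.6   -0.     0.031] [0.739 0.086 0.04 ]
keeper_tab 0.92 [162. 260.] 930 [0.521 0.384 0.004] [0.561 0.426 0.042]
keeper_tab 0.66 [210. 240.] 866 [0.556 0.285 0.004] [0.598 0.308 0.043]
keeper_tab 0.59 [213. 308.] 879 [0.423 0.285 0.004] [0.464 0.308 0.043]
keeper_eye 0.92 [212. 310.] 894 [0.423 0.285 0.004] [0.464 0.308 0.043]
keeper_eye 0.89 [268. 251.] 868 [0.529 0.181 0.004] [0.556 0.219 0.044]
keeper_eye 0.69 [164. 255.] 894 [0.522 0.382 0.004] [0.562 0.424 0.042]
bowl_a 0.77 [283. 342.] 1143 [0.361 0.145 0.016] [0.394 0.175 0.032]
case 0.72 [500. 293.] 1428 [ 0.438 -0.266  0.02 ] [ 0.51  -0.25   0.024]
shaker 0.63 [227. 152.] 768 [0.707 0.244 0.083] [0.733 0.267 0.087]
side [[582.2, 0.0, 311.3], [0.0, 582.2, 235.9], [0.0, 0.0, 1.0]] campos [ 0.373 -0.822  0.784]
stud_slot 0.72 [308. 256.] 214 [0.527 0.001 0.049] [0.546 0.012 0.055]
basket 0.74 [354. 263.] 6751 [ 0.612 -0.014  0.02
[... 269 characters left out ...]
1 [0.427 0.287 0.005] [0.462 0.315 0.042]
keeper_eye 0.9 [302. 187.] 533 [0.566 0.286 0.005] [0.599 0.312 0.042]
keeper_eye 0.8 [276. 167.] 408 [0.529 0.379 0.006] [0.557 0.419 0.042]
bowl_a 0.56 [216. 228.] 662 [0.362 0.156 0.02 ] [0.394 0.176 0.032]
bowl_a 0.55 [451. 349.] 1275 [ 0.725 -0.249  0.018] [ 0.752 -0.225  0.031]
case 0.85 [288. 391.] 2049 [ 0.437 -0.276  0.02 ] [ 0.51  -0.253  0.023]
case 0.56 [298. 185.] 524 [0.566 0.286 0.005] [0.598 0.312 0.043]
shaker 0.97 [365. 175.] 777 [0.709 0.235 0.053] [0.734 0.266 0.087]
0.8 [ 0.18457099 -0.59713288  0.23128514] [4.78697586e-06 9.88785988e-01 1.49339443e-01 6.23618660e-06] 0.08540078323601878 -0.0187 [0.29519356 0.15755504 0.17973328]
```

View pics/top0.png

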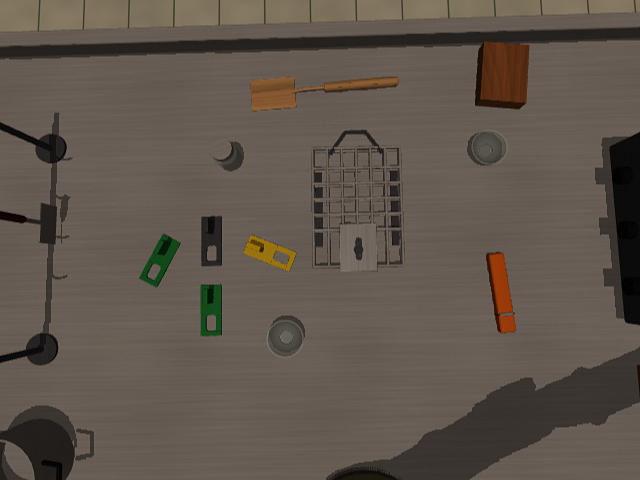

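View pics/side0.png

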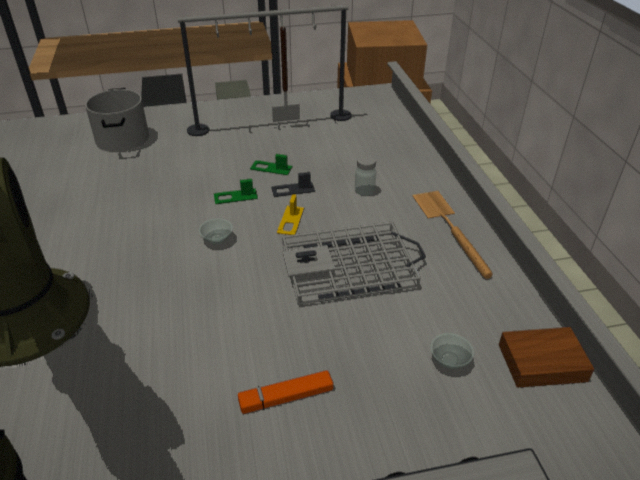

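Candidates (top view): dark (211,240), green (160,260), green (211,310), yellow (270,252). The dark-steel one at (211,240) fits the description, with its tab towards the far side. The stud is at about (358,248) on the latch plate. Next I'll get precise poses and one close crop.

```bash
python3 - <<'E'
from h import *
im=cv2.imread("pics/top0.png")
a=cv2.resize(im[205:275,170:290],None,fx=6,fy=6,interpolation=cv2.INTER_CUBIC)[:, :400*1]
b=cv2.resize(im[210:280,325:391],None,fx=6,fy=6,interpolation=cv2.INTER_CUBIC)
cv2.imwrite("pics/crop.png",np.hstack([a,b]))
def rect(P):
    r=cv2.minAreaRect((P[:,:2]*1000).astype(np.float32)); return np.round(r[0],1),np.round(r[1],1),round(r[2],1)
def long(P):
    p=P[:,:2]-P[:,:2].mean(0); w,v=np.linalg.eigh(p.T@p); a=v[:,1]; a=a*np.sign(a[0]); return round(np.degrees(np.arctan2(a[1],a[0])),2)
for c in("top","side"):
    d=np.load(f"pics/{c}0.npy"); v,u=np.mgrid[:480,:640]
    P=deproj(c,np.c_[u.ravel(),v.ravel()],d.ravel()); ok=d.ravel()>0
    def box(x0,x1,y0,y1,z0,z1): return P[ok&(P[:,0]>x0)&(P[:,0]<x1)&(P[:,1]>y0)&(P[:,1]<y1)&(P[:,2]>z0)&(P[:,2]<z1)]
    for n,B in {"plate":(.48,.62,.25,.32,.0025,.008),"tab":(.5,.62,.25,.32,.037,.05),"latch":(.46,.6,-.05,.06,.0335,.042),"head":(.48,.58,-.03,.03,.049,.06),"basket":(.45,.8,-.12,.12,.025,.042)}.items():
        Q=box(*B)
        if len(Q)>5: print(c,n,len(Q),*rect(Q),"mean",np.round(Q.mean(0)*1000,1),"dir",long(Q))
E
```

```text
top plate 660 [549.2 284.2] [134.9  68.9] 1.7 mean [548.9 287.4   4.3] dir -3.95
top tab 90 [579.7 289.2] [27.  10.5] 2.1 mean [579.6 289.2  41.7] dir 0.28
top latch 1598 [541.7   4.4] [106.4 110.3] 88.8 mean [531.4   1.5  36.3] dir -0.65
top head 129 [526.    1.9] [11.3 38.8] 88.2 mean [527.    1.3  53.1] dir 0.63
top basket 4748 [623.7   0.7] [175.2 275.2] 89.7 mean [596.8   1.   32.9] dir -0.25
side plate 305 [549.2 285. ] [ 67.  135.6] 89.0 mean [547.9 285.2   4.4] dir -2.91
side tab 50 [578.7 289.8] [17.8 27.8] 78.5 mean [578.6 288.   40.9] dir -5.4
side latch 1036 [540.6   7.1] [112.  101.4] 1.4 mean [530.6  -1.8  36.2] dir 2.84
side head 107 [525.3   2.3] [36.7 17. ] 4.3 mean [525.8   0.9  52.7] dir -0.7
side basket 3652 [621.7   1.9] [272.9 180.5] 0.1 mean [598.9  -4.7  32.1] dir 1.07
```

View pics/crop.png

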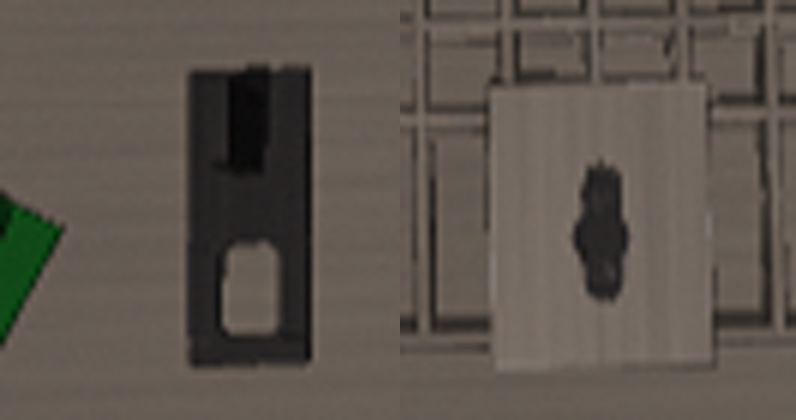

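The crop confirms the dark plate (tab up-image, i.e. far side, eye below it) and the stud head mid-plate. I'll check IK along the whole planned path, then grasp.

```bash
cat >> h.py <<'E'
from scipy.spatial.transform import Rotation as Ro
H=0.009; U=0.052        # TCP in plate coords (along x from eye centre, above underside)
def quat(th,yaw=0.):
    q=(Ro.from_euler('z',yaw)*Ro.from_euler('y',-th)*Ro.from_euler('x',np.pi)).as_quat(); return np.r_[q[3],q[:3]]
def tcp(E,th,yaw=0.,u=U,h=H):
    return np.array(E)+(Ro.from_euler('z',yaw)*Ro.from_euler('y',-th)).apply([u,0,h])
def F(): return np.array(get_state()["contact_force"])
E
python3 - <<'E'
from h import *
q0=get_state()["qpos"]
S=np.array([.526,.0015,0])
d=np.radians
for nm,p,q in [("pre",[.5795,.2885,.15],quat(0)),("grasp",[.5795,.2885,H],quat(0)),("t30hi",tcp(S+[-.014,0,.10],d(30)),quat(d(30))),("t30",tcp(S+[-.014,0,.05],d(30)),quat(d(30))),("lvl",tcp(S+[.011,0,.036],0),quat(0)),("end",tcp(S+[-.02,0,.036],0),quat(0))]:
    j=ctrl.ik(p,q); print(nm,np.round(p,3),None if j is None else np.round(j,2))
# latch edges, from crop pixels, on z=.036
def onz(uv,z):
    a=deproj("top",uv,1.)[0];b=deproj("top",uv,2.)[0]; return a+(b-a)*(z-a[2])/(b[2]-a[2])
f=lambda x,y:((x-400)/6+325,y/6+210)
for p in((489,88),(493,370),(706,85),(714,370)): print(np.round(onz(f(*p),.036),4))
for p in((601,162),(601,298)): print("head",np.round(onz(f(*p),.053),4))
g=lambda x,y:(x/6+170,y/6+205)
for p in((188,72),(188,365),(311,66),(311,365)): print("plate",np.round(onz(g(*p),.004),4))
for p in((250,240),(250,338)): print("eye",np.round(onz(g(*p),.004),4))
E
```

```text
pre [0.58  0.288 0.15 ] [-0.08  0.69 -0.74  1.54  0.5   1.1  -2.51]
grasp [0.58  0.288 0.009] [-0.29  0.79 -0.37  1.67  0.38  0.75 -2.41]
t30hi [0.553 0.002 0.134] [ 0.26  0.37 -0.43  2.32  1.79  0.21  2.86]
t30 [0.553 0.002 0.084] [ 0.1   0.47 -0.24  2.38  2.54  0.26  2.11]
lvl [0.589 0.002 0.045] [ 0.13  0.66 -0.28  1.82  0.27  0.7  -1.87]
end [0.558 0.002 0.045] [ 0.14  0.63 -0.29  1.9   0.28  0.65 -1.89]
[0.5749 0.0343 0.036 ]
[0.486  0.0352 0.036 ]
[ 0.5743 -0.0343  0.036 ]
[ 0.4845 -0.0339  0.036 ]
head [5.491e-01 4.000e-04 5.300e-02]
head [0.5071 0.0015 0.053 ]
plate [0.6005 0.3091 0.004 ]
plate [0.5036 0.3082 0.004 ]
plate [0.6015 0.2681 0.004 ]
plate [0.5027 0.2677 0.004 ]
eye [0.5442 0.2881 0.004 ]
eye [0.512  0.2879 0.004 ]
```

```bash
cat >> h.py <<'E'
A=np.radians(-15); U=0.0472; H=0.010   # tool pitched against the plate, so that j6 keeps margin
HALF=True
def quat(th,yaw=0.,half=None):
    half=HALF if half is None else half
    q=(Ro.from_euler('z',yaw)*Ro.from_euler('y',-(th+A))*Ro.from_euler('x',np.pi)*Ro.from_euler('z',np.pi*half)).as_quat(); return np.r_[q[3],q[:3]]
def tcp(E,th,yaw=0.,u=None,h=None):
    return np.array(E)+(Ro.from_euler('z',yaw)*Ro.from_euler('y',-th)).apply([U if u is None else u,0,H if h is None else h])
E
python3 - <<'E'
from h import *
S=np.array([.527,.001,0]);K=np.array([.5276,.288,0])
d=np.radians
for half in(0,1):
  for nm,E,th in [("pre",K+[0,0,.15],0),("grasp",K,0),("t28hi",S+[-.014,0,.10],28),("t28",S+[-.014,0,.05],28),("t28in",S+[.01,0,.05],28),("lvl",S+[.011,0,.036],0),("end",S+[-.02,0,.036],0)]:
    j=ctrl.ik(tcp(E,d(th)),quat(d(th),0,half)); print(half,nm,None if j is None else np.round(j,2))
E
```

```text
0 pre [-0.11  0.8  -0.7   1.3   0.32  1.41 -2.34]
0 grasp [-0.2   0.91 -0.47  1.43  0.26  1.11 -2.26]
0 t28hi [ 0.24  0.42 -0.41  2.05  0.4   0.51 -2.02]
0 t28 [ 0.1   0.49 -0.23  2.1   0.37  0.35 -1.99]
0 t28in [ 0.1   0.51 -0.22  2.04  0.34  0.39 -1.95]
0 lvl [ 0.14  0.79 -0.31  1.56  0.21  1.09 -1.81]
0 end [ 0.15  0.75 -0.32  1.66  0.22  1.04 -1.83]
1 pre [ 0.06  0.95 -1.17  1.29  0.64  1.55  0.54]
1 grasp [ 0.    1.04 -0.94  1.42  0.64  1.26  0.58]
1 t28hi [ 0.54  0.51 -0.87  2.04  0.76  0.65  0.76]
1 t28 [ 0.48  0.59 -0.8   2.1   0.93  0.57  0.59]
1 t28in [ 0.52  0.64 -0.89  2.04  0.98  0.65  0.58]
1 lvl [ 0.45  0.95 -0.97  1.56  0.67  1.3   0.91]
1 end [ 0.47  0.92 -0.96  1.65  0.66  1.24  0.88]
```

```bash
python3 - <<'E'
from h import *
K=np.array([.5278,.2883,0])
ctrl.movep(tcp(K+[0,0,.13],0),quat(0))
ctrl.movel(tcp(K+[0,0,.03],0),max_speed=.15)
ctrl.movel(tcp(K,0),max_speed=.05)
print(get_state()["time"],np.round(F(),2),np.array(get_state()["tcp_pos"])-tcp(K,0))
ctrl.close_gripper(70)
s=get_state();print("closed",s["width"],s["gripper_force"],np.round(F(),2))
ctrl.movel(tcp(K+[0,0,.1],0),max_speed=.1)
s=get_state();print("lift",s["time"],s["width"],s["gripper_force"],np.round(F(),2),np.round(s["wrist_torque"],3))
for c in("top","side"):
    im,d=vision.grab_frame(c); cv2.imwrite(f"pics/{c}1.png",im); np.save(f"pics/{c}1.npy",d)
im=cv2.imread("pics/side1.png"); cv2.imwrite("pics/side1c.png",cv2.resize(im[60:260,190:390],None,fx=2.9,fy=2.9))
d=np.load("pics/side1.npy");v,u=np.mgrid[:480,:640]
P=deproj("side",np.c_[u.ravel(),v.ravel()],d.ravel())
Q=P[(P[:,0]>.49)&(P[:,0]<.545)&(abs(P[:,1]-.288)<.03)&(P[:,2]>.08)&(P[:,2]<.125)]
print(len(Q),np.round(Q.min(0),4),np.round(Q.max(0),4),np.round(np.median(Q,0),4)); print("slope z/x",np.polyfit(Q[:,0],Q[:,2],1))
E
```

```text
5.7667 [-0.22  0.01  0.13] [-2.29780418e-05  1.50270017e-04  3.21406069e-05]
closed 0.009344019285624838 68.76555562019348 [0.01 0.63 3.  ]
lift 7.5917 0.00872667366526042 68.15107583999634 [ 0.09 -0.29 -2.12] [-0.008 -0.442  0.037]
170 [0.5021 0.263  0.0977] [0.5448 0.3128 0.1065] [0.5222 0.2856 0.1022]
slope z/x [-0.0142771   0.10975477]
```

View pics/side1c.png

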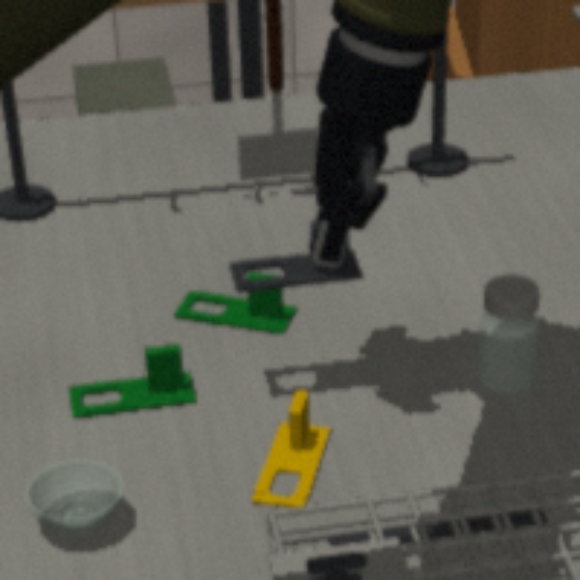

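The side crop shows the dark plate held level by its tab, clear of the green plate below it. Now I'll go over the stud tilted, then descend while watching the force.

```bash
cat >> h.py <<'E'
SX,SY=.527,.001
def go(dx,z,thdeg,v=.05,dy=0.):
    th=np.radians(thdeg); ctrl.movel(tcp([SX+dx,SY+dy,z],th),quat(th),max_speed=v)
E
python3 - <<'E'
from h import *
th=np.radians(28)
K=np.array([.5278,.2883,.1])
ctrl.movep(tcp([SX-.016,SY,.115],th),quat(th))
im,d=vision.grab_frame("top"); cv2.imwrite("pics/top2.png",im)
im,d=vision.grab_frame("side"); cv2.imwrite("pics/side2.png",im)
go(-.016,.075,28); ctrl.pause(.2); f0=F(); print(get_state()["time"],"tare",np.round(f0,2),np.round(get_state()["wrist_torque"],3))
for z in(.063,.058,.054,.0515,.0495):
    go(-.016,z,28,.04); f=F()-f0; print(z,np.round(f,2))
    if abs(f).max()>3: break
np.save("f0.npy",f0)
im,d=vision.grab_frame("side"); cv2.imwrite("pics/side3.png",im)
cv2.imwrite("pics/side3c.png",cv2.resize(im[190:310,230:400],None,fx=4.5,fy=4.5,interpolation=cv2.INTER_CUBIC)); print(get_state()["time"])
E
```

```text
10.0667 tare [ 0.07  0.96 -2.26] [0.024 0.371 0.031]
0.063 [ 0.1  -0.31  0.46]
0.058 [ 0.24 -0.96  0.48]
0.054 [ 0.14 -0.43  0.81]
0.0515 [-0.47 -0.29  0.19]
0.0495 [ 0.09 -0.31  0.31]
11.5917
```

View pics/side3c.png

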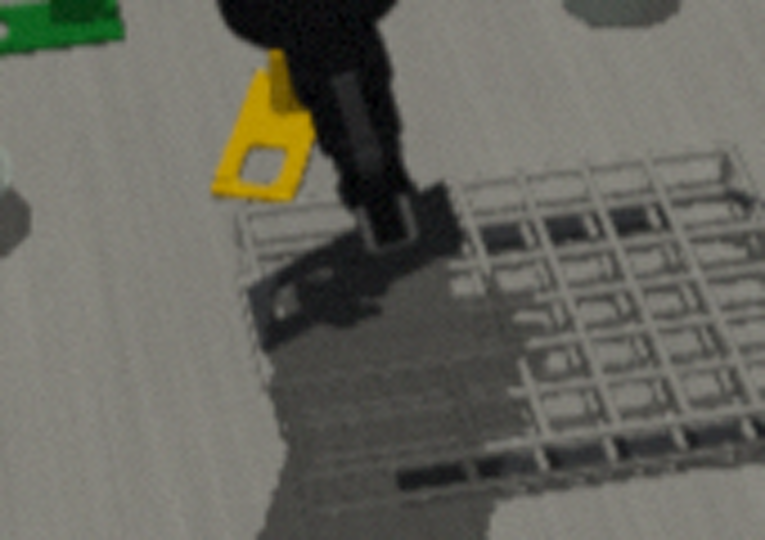

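The crop shows the plate tilted nose-down over the latch plate with the head poking into its eye, and no contact force. Next I'll feel towards the neck in +x.

```bash
python3 - <<'E'
from h import *
f0=np.load("f0.npy"); x=-.016; go(x,.0495,28); 
while x<.015:
    x+=.003 if x<.004 else .001
    go(x,.0495,28,.04); f=F()-f0; print(round(x*1e3),np.round(f,2),round(get_state()["time"],2))
    if f[0]<-2.5 or abs(f).max()>5: break
np.save("x.npy",x)
im,d=vision.grab_frame("top"); cv2.imwrite("pics/top3.png",im)
cv2.imwrite("pics/top3c.png",cv2.resize(im[200:290,310:410],None,fx=6,fy=6,interpolation=cv2.INTER_CUBIC))
E
```

```text
-13 [-0.38 -0.57  0.66] 12.09
-10 [-0.23 -1.06  0.21] 12.34
-7 [ 0.34 -1.28  0.75] 12.59
-4 [ 0.19 -1.64 -0.42] 12.84
-1 [ 0.86 -0.84  0.12] 13.09
2 [-0.25 -1.6   0.37] 13.34
5 [-0.14 -0.65  0.59] 13.59
6 [-0.45 -1.11 -0.03] 13.84
7 [-0.22 -1.14  0.73] 14.09
8 [-0.43 -1.18 -0.04] 14.34
9 [ 0.64 -0.63  0.46] 14.59
10 [-0.72 -0.84  0.59] 14.84
11 [-3.59 -1.03  0.86] 15.09
```

```bash
python3 - <<'E'
from h import *
f0=np.load("f0.npy")
go(.010,.0495,28,.04); f=F()-f0; print("back",np.round(f,2))
ok=True
for t in(24,20,16,12,8,4,0):
    r=np.radians(t); L=.0368+.0012*t/28
    x=.010-.0155*np.cos(np.radians(28))+.0155*np.cos(r)
    go(x,L+.0245*np.sin(r),t,.04); s=get_state(); f=F()-f0; print(t,np.round([x,L],4),np.round(f,2),np.round(s["wrist_torque"],2),round(s["time"],2))
    if abs(f).max()>6: ok=False;break
if ok:
    ctrl.pause(.2); f1=F(); z=.0368
    while z>.0348:
        z-=.0003; go(x,z,0,.02); f=F()-f1; print("down",round(z,4),np.round(f,2),np.round(get_state()["wrist_torque"],2))
        if f[2]>2.5: break
    np.save("xz.npy",[x,z]); np.save("f1.npy",f1)
for c in("side","top"):
    im,d=vision.grab_frame(c); cv2.imwrite(f"pics/{c}4.png",im)
a=cv2.imread("pics/side4.png")[200:300,250:380]; b=cv2.imread("pics/top4.png")[200:290,320:400]
a=cv2.resize(a,(442,340));b=cv2.resize(b,(302,340)); cv2.imwrite("pics/c4.png",np.hstack([a,b]))
E
```

```text
back [-0.95 -0.5  -0.3 ]
24 [0.0105 0.0378] [-2.15 -1.07 -0.56] [-0.1   0.62  0.01] 15.67
20 [0.0109 0.0377] [-1.75 -0.46 -0.04] [ 0.    0.47 -0.02] 15.94
16 [0.0112 0.0375] [-1.92 -1.07  0.04] [-0.08  0.41  0.01] 16.22
12 [0.0115 0.0373] [-2.09 -0.76 -1.32] [-0.05  0.34  0.02] 16.49
8 [0.0117 0.0371] [-2.14 -1.06 -0.72] [-0.24  0.37  0.08] 16.77
4 [0.0118 0.037 ] [-3.58 -2.76 -0.97] [-0.31  0.39  0.14] 17.06
0 [0.0118 0.0368] [-4.53 -2.2  -0.08] [-0.31  0.42  0.2 ] 17.34
down 0.0365 [-0.42 -0.28  0.49] [-0.25  0.59  0.04]
down 0.0362 [-1.33 -0.21  2.53] [-0.24  0.81  0.09]
```

View pics/c4.png

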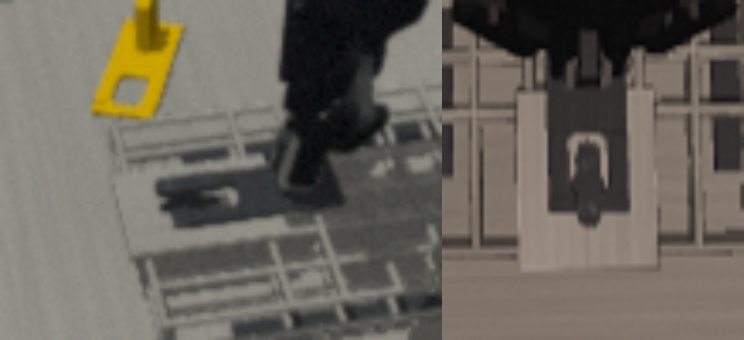

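The crops show the head lying over the nose bar and the plate level under it, with its tab on the far side. Now I'll push it flat towards −x until it stops.

```bash
python3 - <<'E'
from h import *
f1=np.load("f1.npy"); x,z=np.load("xz.npy")
x-=.002; go(x,z,0,.03); f=F(); print(np.round(f,2))
hit=0
while x>-.017:
    x-=.0025 if x>-.005 else .0007
    go(x,z,0,.03); ctrl.pause(.05); f=F(); s=get_state(); print(round(x*1e3,1),np.round(f,2),np.round(s["wrist_torque"],2),round(s["time"],2))
    if f[2]+2.2>6: z+=.0002
    if f[0]>9 or abs(f[1])>8: break
np.save("xz.npy",[x,z])
im,d=vision.grab_frame("top"); cv2.imwrite("pics/top5.png",im)
E
```

```text
[-0.27 -0.51 -1.78]
7.3 [ 0.55  0.01 -2.14] [-0.05 -0.45 -0.04] 18.69
4.8 [-0.34 -0.14 -1.44] [-0.01 -0.28 -0.05] 18.99
2.3 [-0.61  0.26 -1.88] [ 0.03 -0.31 -0.02] 19.29
-0.2 [-0.29 -0.39 -2.7 ] [ 0.04 -0.3  -0.03] 19.59
-2.7 [-0.5  -0.06 -1.95] [-0.04 -0.26 -0.03] 19.89
-5.2 [-0.79  0.22 -1.78] [ 0.05 -0.29 -0.01] 20.19
-5.9 [ 0.04  0.57 -1.9 ] [ 0.02 -0.29  0.  ] 20.49
-6.6 [-0.22  0.43 -1.41] [ 0.01 -0.33  0.  ] 20.79
-7.3 [ 0.28  0.27 -1.02] [ 0.03 -0.34 -0.03] 21.09
-8.0 [-0.12 -0.43 -1.37] [ 0.06 -0.28 -0.01] 21.39
-8.7 [-0.39 -0.28 -0.85] [ 0.02 -0.35  0.02] 21.69
-9.4 [-0.49 -0.77 -0.67] [ 0.05 -0.34  0.01] 21.99
-10.1 [ 0.77  0.17 -1.3 ] [-0.01 -0.28 -0.02] 22.29
-10.8 [-0.84 -0.44 -1.14] [ 0.03 -0.28  0.  ] 22.59
-11.5 [-0.45 -1.66 -0.9 ] [-0.01 -0.32 -0.03] 22.89
-12.2 [ 1.43  0.41 -2.04] [ 0.   -0.52  0.04] 23.19
-12.9 [ 4.44 -0.16 -1.25] [-0.01 -1.22  0.02] 23.49
-13.6 [ 6.7  -0.37 -0.81] [-0.09 -1.58 -0.04] 23.79
-14.3 [ 7.48 -0.   -0.6 ] [-0.13 -1.89  0.02] 24.09
-15.0 [ 9.62 -0.8  -1.02] [-0.13 -2.27  0.07] 24.39
```

```bash
python3 - <<'E'
from h import *
x,z=np.load("xz.npy"); ctrl.pause(.3)
s=get_state(); print(np.round((np.array(s["tcp_pos"])-tcp([SX+x,SY,z],0))*1e3,2),np.round(F(),2),s["width"],s["gripper_force"])
q=np.array(s["eef_rot"]); q0=quat(0); a=(Ro.from_quat(np.r_[q0[1:],q0[0]]).inv()*Ro.from_quat(np.r_[q[1:],q[0]])).as_rotvec(degrees=True); print("rot err",np.round(a,2))
for c in("side","top"):
    im,d=vision.grab_frame(c); cv2.imwrite(f"pics/{c}6.png",im)
a=cv2.imread("pics/side6.png")[200:300,250:380]; b=cv2.imread("pics/top6.png")[200:290,320:400]
a=cv2.resize(a,(442,340),interpolation=cv2.INTER_CUBIC);b=cv2.resize(b,(302,340),interpolation=cv2.INTER_CUBIC); cv2.imwrite("pics/c6.png",np.hstack([a,b]))
E
```

```text
[ 2.48 -0.01  0.4 ] [ 9.54 -0.53 -0.53] 0.009184909079790717 69.04593586921692
rot err [-0.05 -0.29  0.07]
```

View pics/c6.png

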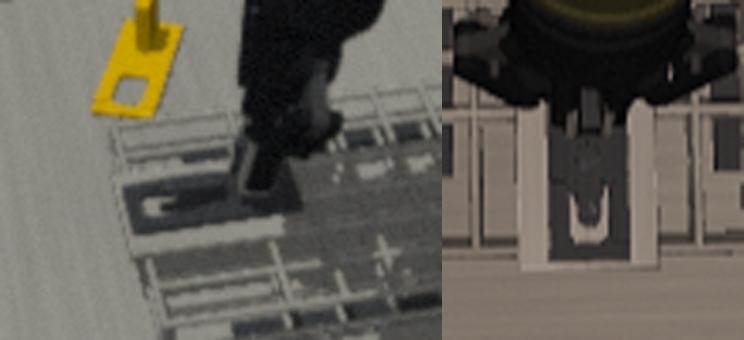

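The plate is under the head, and the neck sits at the tab-side end of the eye. The TCP deflects 2.5 mm at 9.5 N, so this is a firm stop. I'll ease the load, release, retreat and check.

```bash
python3 - <<'E'
from h import *
x,z=np.load("xz.npy")
go(x+.0012,z-.0002,0,.02); ctrl.pause(.1); print(np.round(F(),2))
ctrl.ungrasp(); ctrl.pause(.2)
s=get_state(); p=np.array(s["tcp_pos"]); print(s["width"],np.round(F(),2))
b=np.array([np.sin(-A),0,np.cos(A)])
ctrl.movel(p+b*.06,max_speed=.08); ctrl.movel(p+b*.06+[.06,0,.14],max_speed=.2); ctrl.pause(.3)
for c in("side","top"):
    im,d=vision.grab_frame(c); cv2.imwrite(f"pics/{c}7.png",im); np.save(f"pics/{c}7.npy",d)
    v,u=np.mgrid[:480,:640]; P=deproj(c,np.c_[u.ravel(),v.ravel()],d.ravel())
    col=im.reshape(-1,3).max(1)
    Q=P[(P[:,0]>.47)&(P[:,0]<.61)&(abs(P[:,1])<.03)&(P[:,2]>.037)&(P[:,2]<.044)&(col<75)]
    if len(Q)>20: print(c,len(Q),np.round(np.percentile(Q,[1,50,99],axis=0),4).tolist(),"fit z",np.round(np.linalg.lstsq(np.c_[Q[:,:2],np.ones(len(Q))],Q[:,2],rcond=None)[0],3))
a=cv2.imread("pics/side7.png")[200:300,250:380]; b=cv2.imread("pics/top7.png")[200:290,320:400]
a=cv2.resize(a,(442,340),interpolation=cv2.INTER_CUBIC);b=cv2.resize(b,(302,340),interpolation=cv2.INTER_CUBIC); cv2.imwrite("pics/c7.png",np.hstack([a,b]))
print(get_state()["time"],np.round(F(),2))
E
```

```text
[ 6.63  1.15 -0.6 ]
0.0854655661070904 [ 0.22  0.14 -0.24]
side 454 [[0.4899, -0.0206, 0.0372], [0.54, -0.0078, 0.04], [0.5859, 0.0183, 0.0432]] fit z [0.004 0.002 0.038]
top 747 [[0.4921, -0.0189, 0.0374], [0.5431, 0.004, 0.0403], [0.5869, 0.0202, 0.0431]] fit z [-0.001 -0.005  0.041]
28.325 [-0.53  0.06 -0.36]
```

View pics/c7.png

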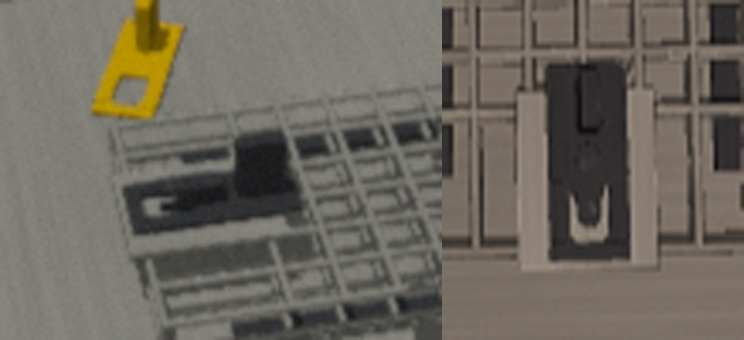

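The plate lies flat (top at 40 mm) under the head, the neck is at the tab-side end of the eye, and the tab is over the basket. The robot is clear.

```bash
python3 -c "
from h import *
print(ticket.close_job())"
```

```text
the job is handed in; nothing more can be done
None
```

The keeper plate is locked flat under the stud's head: tab over the basket, tab-side end of the eye firmly against the neck (felt at about 9.5 N), released and handed in about 28 s into the 58 s limit.

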